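# Fit the double lid on the charging box and raise its dust cover

## Task

Pick up the nested lid pair (inner lid with its dust cover on it) by the knob, lower it without dropping it over the charging box's two pins until the inner lid lies flush on the rim, and let go of the knob. Then lift the dust cover alone straight up until it is well clear of the knob, leaving the inner lid seated and undisturbed, and finish while still holding the cover level above the box with nothing else touching it. Leave the phone, bowl, flashlight and key where they are.

Things in the scene. Friction and masses are not known exactly. Their poses are not given: they have to be found in the camera images.
- box: Charging box, fixed, open-topped dark wood, 180 (x) by 90 (y) by 45 (z) mm, on the table, to the left or right. Origin: centre of its underside; x along its length, z up. Two upright brass pins, 8 mm thick with tapered tips, rise 18 mm above the rim (tips 63 mm above the table) at x = -72 and +72 mm, y = 0.
- plate (a point): Inner lid, loose, 0.4 kg: aluminium plate 180 (x) by 90 (y) by 10 (z) mm. Point: the plate's centre, 5 mm above its underside; x along its length, z up. Two 12 mm through holes at x = -72 and +72 mm, y = 0 fit the box's pins, either way round. It starts flat on the table, the cover on it. Seated flush, this point is 50 mm above the table and the pins stand 8 mm out of the holes.
- knob (a point): The inner lid's upright brass bar knob, 18 (x) by 24 (y) mm, fixed amid the plate, rising 64 mm above the plate's upper face through a slot in the cover's roof; the upper 28 mm stand above the roof. Point: the middle of that upper part, 14 mm below the top, 55 mm above the plate's centre; axes as the plate's. Gripped here, both lids lift together, in balance.
- cover_mid (a point): Dust cover (outer lid), loose, 0.13 kg: upside-down wooden box 110 (x) by 56 (y) by 36 (z) mm, 4 mm walls; the knob stands through a slot in its roof, 4 mm play all round. It rests on the plate, length along the plate's. Point: its centre, 18 mm above its lower edge, 23 mm above the plate's centre. Grip it across its 56 mm width; the knob then rises between the fingers, to 46 mm above this point.
- phone: Bystander: olive rubber-cased phone lying flat, 75 by 152 by 10 mm; origin centre of its underside.
- bowl: Bystander: amber glass bowl, 120 mm across, 50 mm high; origin centre of its underside.
- flashlight: Bystander: red plastic flashlight lying along its x, 150 mm long, 34 mm across; origin centre of its underside.
- gate_key: Bystander: brass gate key lying flat, about 85 by 34 by 5 mm; origin on its underside, near its middle.
Mind the look-alikes: they are no part of the job. What is meant by the box is not pink or red, and is the smaller of those in its own colour.

How it is judged:
On the way, in this order (a step that is already met when the one before it is completed fails the run):
1. the inner lid is lifted by the robot with the cover still nested on it (height (world z) of plate above 0.03 m and contact force between the fingers and inner above 0.5 N and z of cover_mid in the frame of plate below 0.028 m and horizontal distance between cover_mid and plate below 0.012 m), for 0.2 s.
2. the lid pair is seated flush over the pins, cover still on, and the knob let go (z of plate in the frame of box between 0.047 and 0.052 m and horizontal distance between plate and box below 0.005 m and angle between the x axis of plate and the x axis of box, either way round below 0.06 rad and angle between plate's own z axis and vertical below 0.03 rad and z of cover_mid in the frame of plate below 0.028 m and horizontal distance between cover_mid and plate below 0.012 m and contact force between the fingers and inner below 0.2 N), for 0.2 s.
At the end, for the whole second after the job is handed in: Inner lid flush on the box (2 mm in height, 5 mm and 0.06 rad in plan), not touched by the robot; cover held at rest in the fingers, level within 0.2 rad, over 5 mm clear above the knob, within 60 mm of the box's middle, touching neither lid nor box (z of plate in the frame of box between 0.047 and 0.052 m and horizontal distance between plate and box below 0.005 m and angle between the x axis of plate and the x axis of box, either way round below 0.06 rad and angle between plate's own z axis and vertical below 0.03 rad and z of cover_mid in the frame of plate above 0.092 m and horizontal distance between cover_mid and box below 0.06 m and angle between cover_mid's own z axis and vertical below 0.2 rad and contact force between the fingers and cover above 1 N and contact force between cover and inner below 0.1 N and contact force between cover and box below 0.1 N and contact force between each of the arm, the fingers and inner below 0.2 N and linear speed of cover below 0.03 m/s and linear speed of inner below 0.02 m/s); the arm keeps its last pose, push and grip.
It fails at once if the cover comes off while the inner lid is not seated, or the inner lid is disturbed as the cover is lifted (z of cover_mid in the frame of plate above 0.035 m and (z of plate in the frame of box above 0.053 m or z of plate in the frame of box below 0.046 m or horizontal distance between plate and box above 0.006 m or angle between plate's own z axis and vertical above 0.05 rad)).
It fails at once if the lid pair is dropped (moves faster than 0.4 m/s out of the fingers) (contact force between the fingers and inner below 0.01 N and linear speed of inner above 0.4 m/s).
It fails at once if a bystander is moved by more than 20 mm (distance of any of phone, bowl, flashlight, gate_key from where it was at the start of the episode above 0.02 m).
It also fails if it takes over 54 s, if anything falls off the work surface, if the arm or the gripper's body presses on something with over 40 N, if the wrist force passes 120 N, or if a joint passes its speed limit or range.

## Robot

A 6-joint arm with a two-finger parallel gripper is mounted at the origin on the work surface. World frame = base frame: x ahead of the robot, y to its left, z up, the work surface at z = 0. Lengths are in m, angles in rad, forces in N, time in s.
With the tool pointing down it reaches from about 0.25 to 0.775 m from the base axis. Payload 8.9 kg.
Tool frame: the origin (TCP) lies where the fingers leave the gripper's body, on its centre line; the fingertips stand 73 mm ahead of it and the grasp point (between the pads) lies 54 mm ahead of it; z points along the fingers, y is the line along which they close (so a half turn about z gives the same grasp; the last joint's range is limited). The gripper opens to 85 mm and grips with 20 to 120 N. Pads are 22 mm wide; open, the fingers measure 114 mm over their backs; the gripper's body (76 mm by 85 mm) begins 54 mm behind the grasp point. The pads swing forward as they close: fully open they stand 13 mm farther back than shut.
Start: joints at [1.079, 0.291, -0.153, 1.127, 0, 1.431], TCP at [0.181, 0.493, 0.304] pointing down, gripper open.
Joint ranges: [-2.52, 2.52], [-0.91, 1.74], [-1.3, 1.37], [-1.96, 2.02], [-1.52, 1.47], [-3.14, 3.14]. Speed limits (rad/s): [2.22, 2.22, 2.79, 3.14, 3.14, 3.14].

## Interface

Orientations are given as a rotation vector (axis times angle).
In Python, from bench import * gives the robot as it stands. The module is installed in compiled form; this text tells all that it offers.
- The arm moves only by the shell command python3 -m pendant 'ROWS'. ROWS is text: rows parted by semicolons, each of 7 numbers parted by spaces: the shift along the tool's x, y, z each as a share of 0.12 m, from -1 to 1, then the turn, a rotation vector about the tool's x, y, z each as a share of 360 degrees, from -1 to 1, then the gripper command: -1 is fully open, 1 is shut, values between are in proportion. A call has 1 to 12 rows; each row is the pose to reach, as a shift and turn from the pose commanded when the call began, along the tool's axes at that moment, turning the shorter way round; what a row does not reach only later rows make up. A row lasts 1/8 s, in which the tool goes at most 62.5 mm and 10.7 degrees, less where a joint would pass 70% of its speed; a pose out of reach is approached as far as the arm can. A call with a number of a shift or a turn outside -1 to 1 is refused whole. A call with a gripper value outside its range is refused whole. The fingers move at their own pace and stop on an object; the grip force is fixed at half the most. Time passes only in rows, so rows that repeat a pose let the fingers close. It gives the time, the measured TCP pose, the force, the opening and the grip force at its end, in the units of the state.
- state(): the state, without advancing time (a new reading comes with each control period).
- snapshot(name): name is "side" or "top"; returns a dict with "pixels" (400x640x3 uint8, red, green, blue), "vfov" (degrees; the focal length in pixels is half the picture's height over the tangent of half this angle, whatever the lens; pixels are square), "cx", "cy" (the principal point, pixels), "world_from_camera" (4x4, takes a point from camera to world coordinates). Camera axes: x right, y down, z forward; pixel columns grow to the right and rows downward; lengths in m; the calibration is good to about 2 mm. A picture is of the moment at which its call begins. There is no depth.
- sign_off(): hands the job in; it is judged then, once.
The state is a dict: "time_s": time; "qpos": joint angles; "dq": joint speeds; "joint_torque": joint torques, N m; "position": TCP position; "tcp_rot": TCP orientation; "ft_force": force on the tool from outside, world axes, zero at the start; "moment": the same for the moment, N m; "finger_gap": opening from 0.0 (shut) to 1.0 (fully open); "finger_force": force on a finger pad.
Only numpy, scipy, OpenCV 4.12 (cv2) and the standard library are available. Lean on these libraries where they do the work, as an engineer would, in place of code of your own. Each camera call takes 0.05 s, during which the arm holds its last target. There are 200 camera calls.

## Working session

There is one attempt and no reset: what is moved stays moved. The work goes in short steps, Python scripts to look and compute and a shell command to move; the robot and the scene stay as the last step left them, time stands still between calls to the robot, and variables do not carry over. Pictures are saved under pics/ and viewed, at most 10 in all, crops included, and the job is handed in when it is done.

```bash
mkdir -p pics
python3 - <<'E'
from bench import *
import cv2,numpy as np,pickle
d={n:snapshot(n) for n in("top","side")}
pickle.dump(d,open("s0.pkl","wb"))
for n in d:
    cv2.imwrite(f"pics/{n}0.png",cv2.cvtColor(d[n]["pixels"],cv2.COLOR_RGB2BGR)); print(n,d[n]["vfov"],d[n]["cx"],d[n]["cy"]);print(np.round(d[n]["world_from_camera"],3))
print(state())
E
```

```text
top 47.219693043052125 323.83015852974734 192.89685336552074
[[-0.01  -0.995  0.098  0.363]
 [-1.     0.011  0.004  0.016]
 [-0.005 -0.098 -0.995  1.567]
 [ 0.     0.     0.     1.   ]]
side 46.556947474204804 321.08626315514283 196.4540819444891
[[ 0.998 -0.033  0.047  0.42 ]
 [-0.056 -0.72   0.691 -0.873]
 [ 0.011 -0.693 -0.721  0.994]
 [ 0.     0.     0.     1.   ]]
{'time_s': 0.1, 'qpos': array([ 1.07871094e+00,  2.91204712e-01, -1.53992608e-01,  1.12668146e+00,
        2.05832401e-05,  1.43150507e+00]), 'dq': array([-0.00210674, -0.00266829,  0.00108148,  0.00094591, -0.00014527,
       -0.00192399]), 'joint_torque': array([ 1.31222863e-03, -5.37975812e+01,  3.31919110e+01,  9.31728340e-03,
       -1.84796477e-04,  5.27216159e-06]), 'position': array([0.18125521, 0.4924268 , 0.30342141]), 'tcp_rot': array([-5.51235829e-01, -3.09249195e+00,  1.60607347e-03]), 'ft_force': array([ 0.20176786, -0.67188951, -0.57192471]), 'moment': array([-0.03889234,  0.03265162,  0.04297471]), 'finger_force': 0.0, 'finger_gap': 0.9984667182546577}
```

View pics/top0.png

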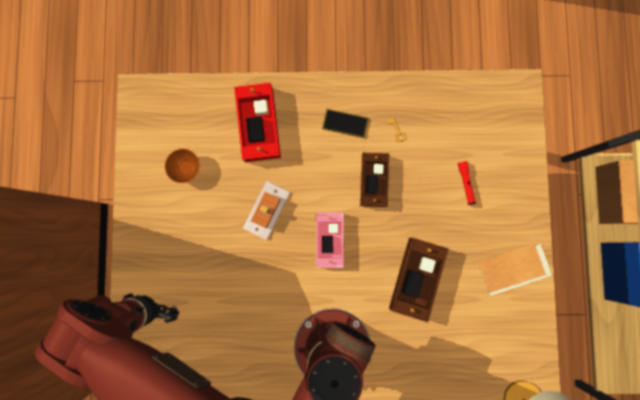

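View pics/side0.png

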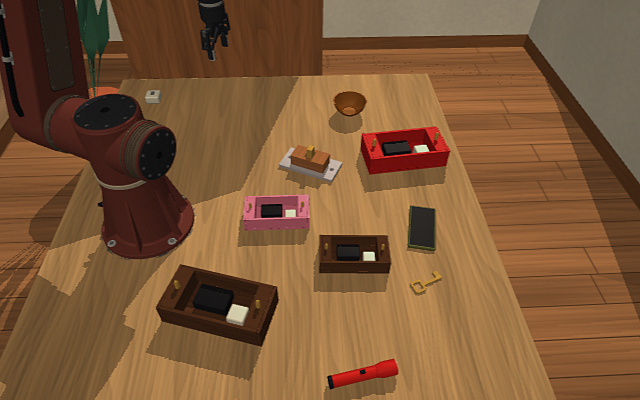

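The smaller dark-wood box (not pink or red) is at top (375,180) and side (355,252). The lid pair is at top (267,210) and side (311,160), and the pink, red and large brown boxes are look-alikes. I'll crop in on the target box and the lid pair.

```bash
cat > h.py <<'E'
import numpy as np,cv2,pickle
def K(s):
    f=200/np.tan(np.radians(s["vfov"])/2); return f
def ray(s,px):
    px=np.atleast_2d(px).astype(float); f=K(s); M=s["world_from_camera"]
    d=np.c_[(px[:,0]-s["cx"])/f,(px[:,1]-s["cy"])/f,np.ones(len(px))]@M[:3,:3].T
    return M[:3,3],d
def onplane(s,px,z):
    o,d=ray(s,px); return (o+d*((z-o[2])/d[:,2])[:,None])
def proj(s,P):
    M=s["world_from_camera"]; c=(np.atleast_2d(P)-M[:3,3])@M[:3,:3]
    return np.c_[c[:,0]/c[:,2]*K(s)+s["cx"],c[:,1]/c[:,2]*K(s)+s["cy"]]
def tri(s1,p1,s2,p2):
    A=np.zeros((3,3));b=np.zeros(3);g=[]
    for s,p in((s1,p1),(s2,p2)):
        o,d=ray(s,p);d=d[0]/np.linalg.norm(d[0]);Q=np.eye(3)-np.outer(d,d);A+=Q;b+=Q@o;g.append((o,Q))
    x=np.linalg.solve(A,b);return x,[np.linalg.norm(Q@(x-o)) for o,Q in g]
E
python3 - <<'E'
from h import *
d=pickle.load(open("s0.pkl","rb"))
def crop(n,u,v,w=50,h=38):
    c=d[n]["pixels"][v-h:v+h,u-w:u+w]; return cv2.resize(c,(400,300),interpolation=cv2.INTER_CUBIC)
m=np.vstack([np.hstack([crop("top",375,180),crop("top",267,210)]),np.hstack([crop("side",355,252),crop("side",311,160)])])
cv2.imwrite("pics/crop0.png",m[:,:,::-1])
# plate: bright, low-saturation mask in both views
for n,(u,v) in (("top",(267,210)),("side",(311,160))):
    s=d[n]; hsv=cv2.cvtColor(s["pixels"],cv2.COLOR_RGB2HSV)
    for nm,lo,hi in(("plate",(0,0,120),(180,60,255)),("cover",(3,110,90),(16,255,255))):
        k=cv2.inRange(hsv,lo,hi); z=np.zeros_like(k); z[v-38:v+38,u-40:u+40]=k[v-38:v+38,u-40:u+40]
        cs=cv2.findContours(z,cv2.RETR_EXTERNAL,cv2.CHAIN_APPROX_NONE)[0]
        pts=np.vstack([c for c in cs if len(c)>12])[:,0]
        for zz in((0.01,) if nm=="plate" else(0.046,)):
            W=onplane(s,pts,zz)[:,:2].astype(np.float32); r=cv2.minAreaRect(W); print(n,nm,len(pts),np.round(r[0],4),np.round(r[1],4),r[2])
E
```

```text
top plate 216 [0.4597 0.2197] [0.0855 0.1745] 63.291168212890625
top cover 918 [0.4638 0.2142] [0.2464 0.2628] 0.6001384258270264
side plate 171 [0.4583 0.2184] [0.0893 0.1801] 63.880775451660156
side cover 343 [0.4591 0.2088] [0.3477 0.264 ] 87.59764099121094
```

View pics/crop0.png

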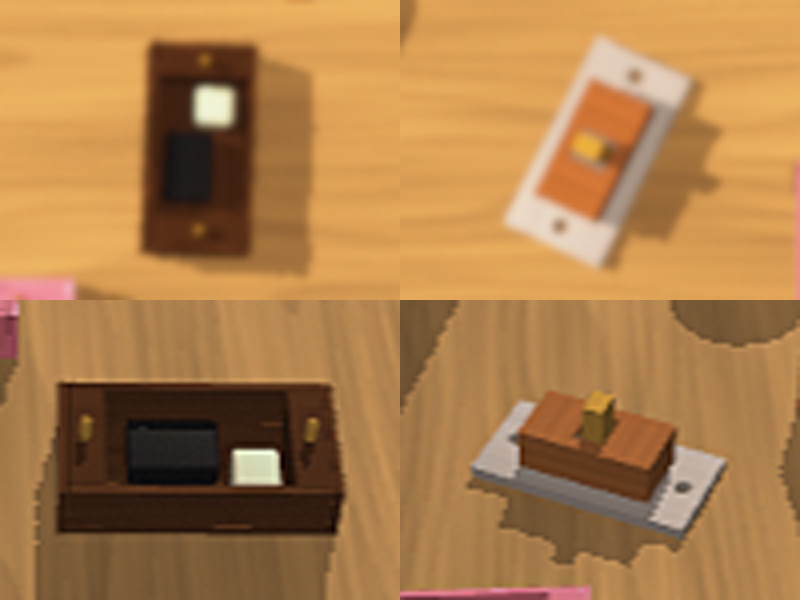

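The crops show the box's pins at top (376,157) and (374.5,200) and at side (327,244) and (383,244). The knob is at top about (265,209), sticking up through the cover. Next I'll measure the pins, box outline, plate and knob from both views.

```bash
cat >> h.py <<'E'
def comp(s,lo,hi,u,v,r,near=True):
    hsv=cv2.cvtColor(s["pixels"],cv2.COLOR_RGB2HSV); k=cv2.inRange(hsv,lo,hi)
    z=np.zeros_like(k); v0,u0=max(0,v-r),max(0,u-r); z[v0:v+r,u0:u+r]=k[v0:v+r,u0:u+r]; return z
def edges(pts,s,yaw,ztop,zbot):
    c=s["world_from_camera"][:2,3]; a=np.array([np.cos(yaw),np.sin(yaw)]);b=np.array([-a[1],a[0]])
    A=onplane(s,pts,ztop)[:,:2];B=onplane(s,pts,zbot)[:,:2];m=A.mean(0);out=[];L=[]
    for e in(a,b):
        far=np.sign((m-c)@e); lohi=[]
        for sg in(-1,1):
            P=(A if sg==far else B)@e; lohi.append(sg*np.sort(sg*P)[-6:].mean())
        out.append(sum(lohi)/2);L.append(lohi[1]-lohi[0])
    return out[0]*a+out[1]*b,L
E
python3 - <<'E'
from h import *
d=pickle.load(open("s0.pkl","rb"));T,S=d["top"],d["side"]
def big(k):
    n,l,st,ce=cv2.connectedComponentsWithStats(k); i=1+np.argmax(st[1:,4]); return (l==i).astype(np.uint8)*255
for s,u,v in((T,375,180),(S,355,252)):
    k=comp(s,(0,0,0),(180,255,105),u,v,48)
    hsv=cv2.cvtColor(s["pixels"],cv2.COLOR_RGB2HSV)
    k=big(k); c=cv2.findContours(k,cv2.RETR_EXTERNAL,cv2.CHAIN_APPROX_NONE)[0][0][:,0]
    r=cv2.minAreaRect(onplane(s,c,.045)[:,:2].astype(np.float32)); print("box",cv2.boundingRect(c),r)
    for y in(-.06,-.03,0,.03,.06): print(y,*[np.round(q,4) for q in edges(c,s,y,.045,0)])
def brass(s,pts,rad):
    o=[]
    for u,v in pts:
        hsv=cv2.cvtColor(s["pixels"],cv2.COLOR_RGB2HSV)[v-rad:v+rad+1,u-rad:u+rad+1]
        w=(cv2.inRange(hsv,(10,80,115),(32,255,255))>0); yy,xx=np.nonzero(w); o.append((u-rad+xx.mean(),v-rad+yy.mean(),v-rad+yy.min(),v-rad+yy.max(),len(xx)))
    return np.array(o)
bt=brass(T,[(376,157),(374,200)],3);bs=brass(S,[(327,246),(383,246)],5)
print(bt,bs)
for i,j in((0,1),(1,0)): print("pin",tri(T,bt[i,:2],S,bs[j,:2]))
for z in(.055,.063): print(onplane(T,bt[:,:2],z))
# knob
kt=brass(T,[(265,209)],5);ks=brass(S,[(311,156)],8);print(kt,ks,tri(T,kt[0,:2],S,ks[0,:2]))
E
```

```text
box (361, 154, 27, 53) ((0.5544029474258423, -0.14757275581359863), (0.08554505556821823, 0.17772240936756134), 86.85069274902344)
-0.06 [ 0.556  -0.1493] [0.1738 0.082 ]
-0.03 [ 0.5557 -0.1482] [0.173 0.083]
0 [ 0.5554 -0.148 ] [0.173  0.0867]
0.03 [ 0.5554 -0.148 ] [0.1747 0.0909]
0.06 [ 0.5554 -0.1481] [0.1762 0.0951]
box (318, 235, 73, 39) ((0.5537446737289429, -0.16622836887836456), (0.11956743896007538, 0.18160562217235565), 87.19893646240234)
-0.06 [ 0.5549 -0.1507] [0.1798 0.09  ]
-0.03 [ 0.5552 -0.1509] [0.18   0.0914]
0 [ 0.5553 -0.151 ] [0.1811 0.0962]
0.03 [ 0.5552 -0.151 ] [0.1827 0.1008]
0.06 [ 0.5552 -0.151 ] [0.1843 0.1054]
[[375.875      156.875      156.         158.           8.        ]
 [374.         199.71428571 199.         201.           7.        ]] [[326.         245.125      243.         248.           8.        ]
 [383.         245.58333333 241.         249.          12.        ]]
pin (array([ 0.62964838, -0.15280127,  0.05490069]), [np.float64(0.0003380634991558211), np.float64(0.0003380634991556844)])
pin (array([ 0.48538465, -0.1436579 ,  0.05404402]), [np.float64(0.0010563767894803), np.float64(0.001056376789480484)])
[[ 0.62997367 -0.15281422  0.055     ]
 [ 0.48636616 -0.14354958  0.055     ]]
[[ 0.62855862 -0.15192245  0.063     ]
 [ 0.48571112 -0.14270684  0.063     ]]
[[265. 209. 204. 214. 121.]] [[312.18965517 154.52298851 148.         163.         174.        ]] (array([0.46240322, 0.21919917, 0.04422609]), [np.float64(0.002342379843684596), np.float64(0.0023423798436845262)])
```

The box centre is about (0.557,-0.149) with yaw about -0.057 rad. The plate and knob are about (0.459,0.219), with the plate's x axis at about -26.3°. I'll write a helper to work out shifts, then make the first move.

```bash
cat > go.py <<'E'
import sys,numpy as np
from bench import state
from scipy.spatial.transform import Rotation as R
x,y,z,yaw=map(float,sys.argv[1:5])   # TCP target, direction of tool y in degrees
s=state(); r=R.from_rotvec(s["tcp_rot"]); p=s["position"]
t=np.radians(yaw); Y=np.array([np.cos(t),np.sin(t),0]); Z=np.array([0,0,-1.]); g=R.from_matrix(np.c_[np.cross(Y,Z),Y,Z])
sh=r.inv().apply(np.array([x,y,z])-p)/.12; tu=(r.inv()*g).as_rotvec()/(2*np.pi)
print("t",round(s["time_s"],2),"pos",p.round(4),"gap",round(s["finger_gap"],3),"ff",round(s["finger_force"],1),"F",s["ft_force"].round(1))
print("shift",sh.round(3),"turn",tu.round(4),"q",s["qpos"].round(2))
E
python3 go.py 0.459 0.219 0.20 63.7
```

```text
t 0.1 pos [0.1813 0.4924 0.3034] gap 0.998 ff 0.0 F [ 0.2 -0.7 -0.6]
shift [-2.959 -1.338  0.863] turn [-0.0002 -0.      0.0169] q [ 1.08  0.29 -0.15  1.13  0.    1.43]
```

```bash
python3 -m pendant '-0.5 -0.22 0 0 0 0.0085 -1;-0.98 -0.45 0 0 0 0.0169 -1;-0.98 -0.45 0 0 0 0.0169 -1'; python3 -m pendant '-0.5 -0.22 0 0 0 0 -1;-0.98 -0.45 0 0 0 0 -1;-0.98 -0.45 0 0 0 0 -1';python3 -m pendant '-0.5 -0.22 0.2 0 0 0 0;-0.9 -0.35 0.4 0 0 0 0;-0.9 -0.35 0.4 0 0 0 0;-0.9 -0.35 0.4 0 0 0 0'; python3 go.py 0.459 0.219 0.16 63.7
```

```text
time_s: 0.48
position: [0.2751, 0.399, 0.3037]
tcp_rot: [0.722, 3.057, -0.001]
ft_force: [-0.4, 1.1, -1.0]
finger_gap: 0.999
finger_force: 0.0
time_s: 0.85
position: [0.3562, 0.2988, 0.3038]
tcp_rot: [0.721, 3.058, -0.001]
ft_force: [-0.4, 0.9, -0.5]
finger_gap: 1.0
finger_force: 0.0
time_s: 1.35
position: [0.4322, 0.2163, 0.2558]
tcp_rot: [-0.714, -3.058, -0.0]
ft_force: [-0.7, 0.0, 0.6]
finger_gap: 0.499
finger_force: 0.0
t 1.35 pos [0.4322 0.2163 0.2558] gap 0.499 ff 0.0 F [-0.7  0.   0.6]
shift [-0.191  0.119  0.798] turn [-0.     -0.0002  0.0001] q [ 0.31  0.25 -0.34  0.98  0.    0.77]
```

```bash
python3 -m pendant '-0.1 0.06 0.4 0 0 0 0;-0.191 0.119 0.8 0 0 0 0;-0.191 0.119 0.8 0 0 0 0;-0.191 0.119 0.8 0 0 0 0'; python3 go.py 0.459 0.219 0.123 63.7
python3 - <<'E'
from bench import *
from h import *
d=snapshot("side"); u,v=[int(i) for i in proj(d,[.459,.219,.08])[0]]
c=d["pixels"][v-45:v+45,u-60:u+60]; cv2.imwrite("pics/c1.png",cv2.resize(c,(720,540),interpolation=cv2.INTER_CUBIC)[:,:,::-1]); print(u,v)
E
```

```text
time_s: 1.85
position: [0.4594, 0.2192, 0.1615]
tcp_rot: [0.712, 3.059, 0.001]
ft_force: [0.4, -0.4, 0.5]
finger_gap: 0.495
finger_force: 0.0
t 1.85 pos [0.4594 0.2192 0.1615] gap 0.495 ff 0.0 F [ 0.4 -0.4  0.5]
shift [ 0.003 -0.003  0.321] turn [0.0001 0.0001 0.0003] q [ 0.3   0.39 -0.42  0.76  0.    0.76]
310 145
```

View pics/c1.png

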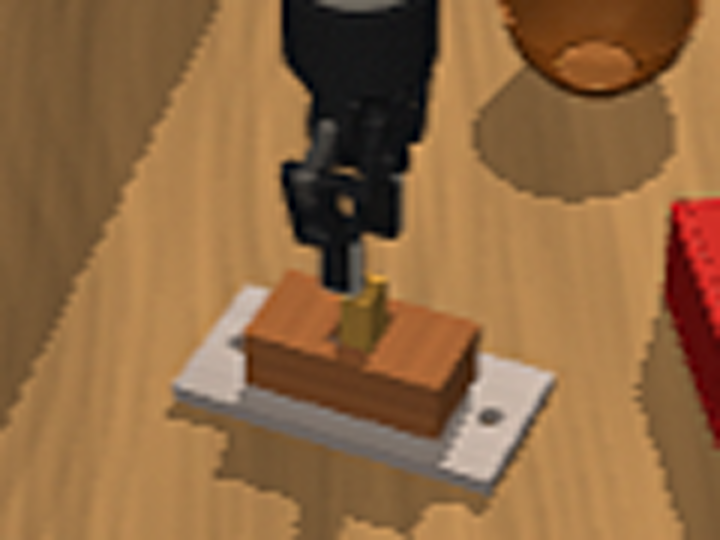

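The open fingers hang over the knob. The near fingertip is at about px (307.5,147.5) and the knob top at about (312,148). I'll check that against projections.

Run:
```python
from h import *
d=pickle.load(open("s0.pkl","rb"));T,S=d["top"],d["side"]
a=np.radians(63.7);Y=np.array([np.cos(a),np.sin(a),0]);X=np.array([Y[1],-Y[0],0]);c=np.array([.459,.219,0]);k=np.array([0,0,1])
f=lambda P:(proj(S,P)-[250,100])*6
print("near tip",f(c-.021*Y+.0885*k+np.array([.0004,0,.0])), f(c-.030*Y+.092*k),"far",f(c+.021*Y+.0885*k))
for sx in(-1,1):
  for sy in(-1,1): print("knobtop",sx,sy,f(c+X*.009*sx+Y*.012*sy+.074*k).round(0),"plate",f(c+X*.09*sx+Y*.045*sy+.01*k).round(0),"cover",f(c+X*.055*sx+Y*.028*sy+.046*k).round(0))
print("holes",f(c+X*.072+.01*k),f(c-X*.072+.01*k), "top",proj(T,[c+X*.072+.01*k,c-X*.072+.01*k]))
```

```text
near tip [[345.29104379 286.23372195]] [[336.99181907 291.57996554]] far [[378.29856452 237.42302585]]
knobtop -1 -1 [[336. 293.]] plate [[170. 384.]] cover [[242. 330.]]
knobtop -1 1 [[355. 265.]] plate [[245. 282.]] cover [[288. 266.]]
knobtop 1 -1 [[368. 302.]] plate [[489. 480.]] cover [[439. 388.]]
knobtop 1 1 [[387. 274.]] plate [[553. 371.]] cover [[481. 321.]]
holes [[489.26108456 414.84866349]] [[238.85720762 340.76586068]] top [[275.73596965 190.99741651]
 [256.94901957 229.02671499]]
```

```bash
python3 -m pendant '0 0 0.16 0 0 0 0;0 0 0.32 0 0 0 0;0 0 0.32 0 0 0 0;0 0 0.32 0 0 0 0' && python3 go.py 0.459 0.219 0.123 63.7; python3 -m pendant '0 0 0 0 0 0 0.4;0 0 0 0 0 0 1;0 0 0 0 0 0 1;0 0 0 0 0 0 1;0 0 0 0 0 0 1;0 0 0 0 0 0 1' && python3 go.py 0.459 0.219 0.24 63.7
```

```text
time_s: 2.4
position: [0.4603, 0.2184, 0.1231]
tcp_rot: [0.714, 3.057, 0.002]
ft_force: [0.4, 0.1, -0.9]
finger_gap: 0.5
finger_force: 0.0
t 2.4 pos [0.4603 0.2184 0.1231] gap 0.5 ff 0.0 F [ 0.4  0.1 -0.9]
shift [ 0.012 -0.     0.001] turn [0.0002 0.0002 0.    ] q [ 0.3   0.44 -0.46  0.67  0.    0.76]
time_s: 3.15
position: [0.4606, 0.2186, 0.123]
tcp_rot: [0.714, 3.057, 0.003]
ft_force: [-1.2, 2.7, 9.6]
finger_gap: 0.269
finger_force: 59.0
t 3.15 pos [0.4606 0.2186 0.123 ] gap 0.269 ff 59.0 F [-1.2  2.7  9.6]
shift [ 0.012 -0.001 -0.975] turn [0.0004 0.0002 0.    ] q [ 0.3   0.44 -0.46  0.67  0.    0.76]
```

```bash
python3 -m pendant '0 0 -0.05 0 0 0 1;0 0 -0.15 0 0 0 1;0 0 -0.35 0 0 0 1;0 0 -0.6 0 0 0 1;0 0 -0.85 0 0 0 1;0 0 -0.98 0 0 0 1;0 0 -0.98 0 0 0 1;0 0 -0.98 0 0 0 1' && python3 go.py 0.557 -0.149 0.24 86.7
python3 - <<'E'
from bench import *
from h import *
d=snapshot("side"); u,v=[int(i) for i in proj(d,[.459,.219,.15])[0]]
c=d["pixels"][v-45:v+45,u-60:u+60]; cv2.imwrite("pics/c2.png",cv2.resize(c,(720,540),interpolation=cv2.INTER_CUBIC)[:,:,::-1]); print(u,v)
E
```

```text
time_s: 4.15
position: [0.4592, 0.2178, 0.2385]
tcp_rot: [-0.714, -3.058, 0.001]
ft_force: [0.1, 0.2, -6.2]
finger_gap: 0.267
finger_force: 59.8
t 4.15 pos [0.4592 0.2178 0.2385] gap 0.267 ff 59.8 F [ 0.1  0.2 -6.2]
shift [-2.085 -2.379 -0.012] turn [-0.0001 -0.0002 -0.0639] q [ 0.3   0.31 -0.31  0.95 -0.    0.76]
310 127
```

View pics/c2.png

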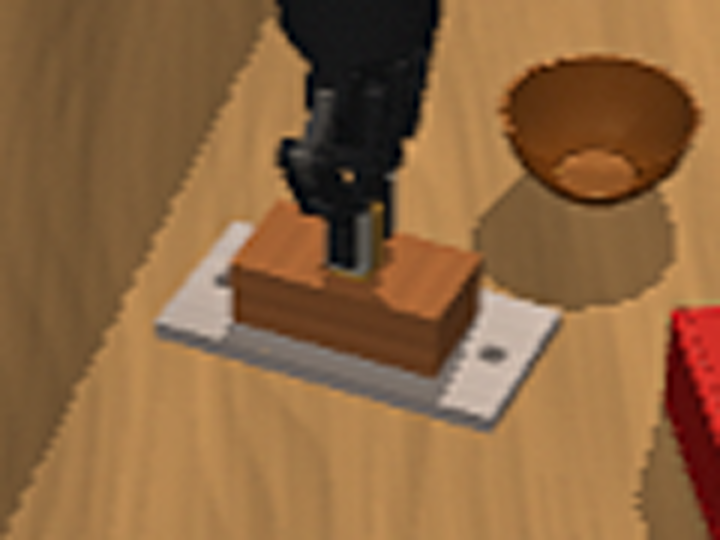

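The pair is lifted level and still nested, with the cover roof centre at about crop (355,270). Now I'll carry it to the box.

```bash
python3 -m pendant '-0.1 -0.11 0 0 0 0 1;-0.27 -0.31 0 0 0 0 1;-0.48 -0.55 0 0 0 0 1;-0.69 -0.79 0 0 0 0 1;-0.83 -0.95 0 0 0 0 1;-0.87 -0.99 0 0 0 0 1;-0.87 -0.99 0 0 0 0 1' ; python3 -m pendant '-0.1 -0.11 0 0 0 -0.01 1;-0.27 -0.31 0 0 0 -0.02 1;-0.48 -0.55 0 0 0 -0.035 1;-0.69 -0.79 0 0 0 -0.05 1;-0.83 -0.95 0 0 0 -0.06 1;-0.87 -0.99 0 0 0 -0.064 1;-0.87 -0.99 0 0 0 -0.064 1';python3 go.py 0.557 -0.149 0.24 86.7
```

```text
time_s: 5.08
position: [0.5005, 0.0648, 0.2387]
tcp_rot: [-0.716, -3.058, 0.0]
ft_force: [-0.5, 1.4, -6.8]
finger_gap: 0.273
finger_force: 59.9
time_s: 5.95
position: [0.5414, -0.0868, 0.2389]
tcp_rot: [-0.09, -3.14, -0.001]
ft_force: [-0.2, 0.7, -6.7]
finger_gap: 0.271
finger_force: 60.2
t 5.95 pos [ 0.5414 -0.0868  0.2389] gap 0.271 ff 60.2 F [-0.2  0.7 -6.7]
shift [-0.159 -0.51  -0.01 ] turn [ 0.0001 -0.0001  0.0001] q [-0.29  0.38 -0.2   0.99  0.   -0.24]
```

```bash
python3 -m pendant '-0.04 -0.12 0 0 0 0 1;-0.1 -0.3 0 0 0 0 1;-0.15 -0.46 0.1 0 0 0 1;-0.159 -0.51 0.2 0 0 0 1;-0.159 -0.51 0.3 0 0 0 1;-0.159 -0.51 0.3 0 0 0 1;-0.159 -0.51 0.3 0 0 0 1';python3 go.py 0.557 -0.149 0.205 86.7
python3 - <<'E'
from bench import *
from h import *
d={n:snapshot(n) for n in("top","side")};pickle.dump(d,open("s1.pkl","wb"))
m=[]
for n,v in(("top",180),("side",228)):
    u={"top":375,"side":355}[n]
    c=d[n]["pixels"][v-50:v+50,u-50:u+50]; m.append(cv2.resize(c,(400,400),interpolation=cv2.INTER_CUBIC))
cv2.imwrite("pics/c3.png",np.hstack(m)[:,:,::-1])
E
```

```text
time_s: 6.82
position: [0.5572, -0.1493, 0.2032]
tcp_rot: [0.088, 3.14, 0.0]
ft_force: [-0.0, -0.2, -5.9]
finger_gap: 0.264
finger_force: 60.2
t 6.83 pos [ 0.5572 -0.1493  0.2032] gap 0.264 ff 60.2 F [-0.  -0.2 -5.9]
shift [ 0.002  0.002 -0.015] turn [0.     0.     0.0002] q [-0.39  0.46 -0.18  0.94  0.   -0.33]
```

View pics/c3.png

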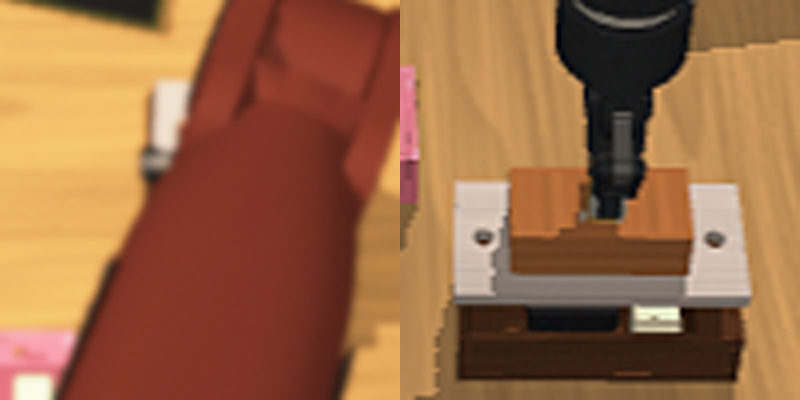

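The pair hovers level over the box. Only the side view sees the plate, with its holes at side px (326,237) and (384,238). I'll measure plate and box edges at sub-pixel level with the same method in the same camera.

```bash
cat >> h.py <<'E'
def edge(s,P0,P1,n,w=5,name=""):
    """offset (mm along world dir n) of strongest intensity edge from predicted segment P0-P1, per-sample"""
    g=cv2.GaussianBlur(s["pixels"],(0,0),0.7).astype(np.float32); P0,P1,n=map(np.array,(P0,P1,n)); o=[]
    t=np.linspace(-8,8,81)/1000
    for a in np.linspace(.1,.9,33):
        q=proj(s,P0+(P1-P0)*a+t[:,None]*n).astype(np.float32)
        L=cv2.remap(g,q[:,0][None],q[:,1][None],cv2.INTER_LINEAR)[0]
        G=np.abs(np.gradient(L,axis=0)).sum(1); i=np.argmax(G); k=slice(max(0,i-6),i+7)
        o.append((t[k]*G[k]).sum()/G[k].sum()*1000)
    o=np.array(o); A=np.linspace(.1,.9,33); m=np.median(o); ok=abs(o-m)<1.5
    print(name,"med %.2f sd %.2f n %d slope %.4f"%(m,o[ok].std(),ok.sum(),np.polyfit(A[ok],o[ok],1)[0]/1000/np.linalg.norm(P1-P0)))
    return m
def rect(s,c,yaw,hx,hy,zs,tag):
    X=np.array([np.cos(yaw),np.sin(yaw),0]);Y=np.array([-X[1],X[0],0]);r={}
    for nm,D,E,h,l in(("+x",X,Y,hx,hy),("-x",-X,Y,hx,hy),("+y",Y,X,hy,hx),("-y",-Y,X,hy,hx)):
        if zs[nm] is None: continue
        b=np.array([c[0],c[1],zs[nm]])+D*h; r[nm]=edge(s,b-E*l,b+E*l,D,name=tag+nm)
    return r
E
python3 - <<'E'
from h import *
a=pickle.load(open("s0.pkl","rb"));b=pickle.load(open("s1.pkl","rb"))
c=(.557,-.149);y=np.radians(-3.3)
rect(a["side"],c,y,.09,.045,{"+x":.045,"-x":.045,"+y":.045,"-y":0},"box side ")
rect(a["top"],c,y,.09,.045,{"+x":.045,"-x":0,"+y":0,"-y":.045},"box top ")
zt=.2032-.123+.010
rect(b["side"],c,y,.09,.045,{"+x":zt,"-x":zt,"+y":zt,"-y":zt-.01},"plate side ")
S=b["side"]; g=cv2.cvtColor(S["pixels"],cv2.COLOR_RGB2GRAY).astype(float)
for u,v in((326,237),(384,238)):
    w=g[v-4:v+5,u-4:u+5]; w=np.clip(np.percentile(w,75)-40-w,0,None); yy,xx=np.mgrid[v-4:v+5,u-4:u+5]; q=((w*xx).sum()/w.sum(),(w*yy).sum()/w.sum()); print("hole",np.round(q,2),onplane(S,q,zt).round(4))
X=np.array([np.cos(y),np.sin(y)])
for sg in(-1,1): print("exp",np.array(c)+sg*.072*X)
E
```

```text
box side +x med -2.06 sd 0.76 n 29 slope -0.0143
box side -x med 1.21 sd 0.47 n 25 slope -0.0072
box side +y med -1.45 sd 0.87 n 28 slope 0.0059
box side -y med 0.38 sd 0.76 n 23 slope 0.0018
box top +x med -0.61 sd 0.75 n 23 slope -0.0221
box top -x med -0.64 sd 0.20 n 16 slope -0.0011
box top +y med -1.03 sd 0.87 n 25 slope -0.0019
box top -y med -1.61 sd 0.78 n 22 slope -0.0037
plate side +x med -2.71 sd 0.73 n 32 slope 0.0135
plate side -x med 2.00 sd 0.49 n 24 slope 0.0087
plate side +y med 4.47 sd 0.50 n 3 slope -0.0225
plate side -y med 1.42 sd 0.60 n 18 slope 0.0020
hole [326.66 237.62] [[ 0.485  -0.1484  0.0902]]
hole [383.08 237.59] [[ 0.6254 -0.155   0.0902]]
exp [ 0.48511939 -0.14485539]
exp [ 0.62888061 -0.15314461]
```

```bash
python3 -m pendant '-0.006 0.008 0.03 0 0 0 1;-0.006 0.008 0.08 0 0 0 1;-0.006 0.008 0.12 0 0 0 1;-0.006 0.008 0.16 0 0 0 1;-0.006 0.008 0.18 0 0 0 1;-0.006 0.008 0.18 0 0 0 1';python3 go.py 0.557 -0.149 0.168 86.7;  python3 -m pendant '0 0 0.02 0 0 0 1;0 0 0.04 0 0 0 1;0 0 0.04 0 0 0 1';python3 go.py 0.557 -0.149 0.168 86.7
```

```text
time_s: 7.68
position: [0.5578, -0.1488, 0.1813]
tcp_rot: [-0.089, -3.14, -0.0]
ft_force: [1.2, -0.3, -5.9]
finger_gap: 0.266
finger_force: 60.3
t 7.67 pos [ 0.5578 -0.1488  0.1813] gap 0.266 ff 60.3 F [ 1.2 -0.3 -5.9]
shift [ 0.007 -0.002  0.111] turn [ 0.     -0.0001  0.0001] q [-0.39  0.48 -0.2   0.89  0.   -0.33]
time_s: 8.05
position: [0.5578, -0.1487, 0.1765]
tcp_rot: [-0.089, -3.14, -0.0]
ft_force: [0.0, -0.5, -6.8]
finger_gap: 0.269
finger_force: 60.3
t 8.05 pos [ 0.5578 -0.1487  0.1765] gap 0.269 ff 60.3 F [ 0.  -0.5 -6.8]
shift [ 0.007 -0.003  0.071] turn [ 0.     -0.0001  0.0001] q [-0.39  0.49 -0.21  0.88  0.   -0.33]
```

The underside is about 9 mm below the pin tips and there's no contact force, so the pins are in the holes. Next I'll lower to the rim.

```bash
python3 -m pendant '0 0 0.02 0 0 0 1;0 0 0.045 0 0 0 1;0 0 0.06 0 0 0 1;0 0 0.06 0 0 0 1;0 0 0.06 0 0 0 1';python3 go.py 0.557 -0.149 0.168 86.7
```

```text
time_s: 8.68
position: [0.558, -0.1488, 0.1695]
tcp_rot: [0.089, 3.14, -0.0]
ft_force: [0.2, -0.4, -6.0]
finger_gap: 0.263
finger_force: 60.3
t 8.68 pos [ 0.558  -0.1488  0.1695] gap 0.263 ff 60.3 F [ 0.2 -0.4 -6. ]
shift [ 0.008 -0.002  0.013] turn [-0.      0.      0.0001] q [-0.39  0.49 -0.22  0.86 -0.   -0.33]
```

```bash
python3 -m pendant '0 0 0.006 0 0 0 1;0 0 0.012 0 0 0 1;0 0 0.012 0 0 0 1';  python3 -m pendant '0 0 0.006 0 0 0 1;0 0 0.01 0 0 0 1;0 0 0.01 0 0 0 1';python3 go.py 0.557 -0.149 0.168 86.7
```

```text
time_s: 9.05
position: [0.558, -0.1488, 0.1681]
tcp_rot: [0.089, 3.14, -0.0]
ft_force: [0.3, -0.9, -5.9]
finger_gap: 0.265
finger_force: 60.4
time_s: 9.43
position: [0.558, -0.1488, 0.168]
tcp_rot: [0.089, 3.14, -0.001]
ft_force: [-4.9, 1.0, 8.0]
finger_gap: 0.266
finger_force: 62.3
t 9.43 pos [ 0.558  -0.1488  0.168 ] gap 0.266 ff 62.3 F [-4.9  1.   8. ]
shift [ 0.008 -0.002  0.   ] turn [-0.0001  0.0001  0.0001] q [-0.39  0.5  -0.22  0.85 -0.   -0.33]
```

The plate touches down at TCP z=0.168, as expected. Now I'll release the knob and open fully, then look.

```bash
python3 -m pendant '0 0 0 0 0 0 0.2;0 0 0 0 0 0 0;0 0 0 0 0 0 0;0 0 0 0 0 0 0;0 0 0 0 0 0 0';python3 -m pendant '0 0 -0.05 0 0 0 -0.5;0 0 -0.1 0 0 0 -1;0 0 -0.1 0 0 0 -1;0 0 -0.1 0 0 0 -1;0 0 -0.1 0 0 0 -1;0 0 -0.1 0 0 0 -1';python3 go.py 0.557 -0.149 0.135 86.7
python3 - <<'E'
from bench import *
from h import *
d={n:snapshot(n) for n in("top","side")};pickle.dump(d,open("s2.pkl","wb"))
c=d["side"]["pixels"][190:280,295:415]; cv2.imwrite("pics/c4.png",cv2.resize(c,(720,540),interpolation=cv2.INTER_CUBIC)[:,:,::-1])
c=(.557,-.149);y=np.radians(-3.2)
rect(d["side"],c,y,.09,.045,{"+x":.055,"-x":.055,"+y":.055,"-y":0},"plate side ")
rect(d["side"],c,y,.055,.028,{"+x":.091,"-x":.091,"+y":.091,"-y":.055},"cover side ")
E
```

```text
time_s: 10.05
position: [0.558, -0.1488, 0.1668]
tcp_rot: [0.089, 3.14, 0.0]
ft_force: [0.3, -0.0, 0.1]
finger_gap: 0.498
finger_force: 0.0
time_s: 10.8
position: [0.5579, -0.1488, 0.1787]
tcp_rot: [-0.089, -3.14, -0.0]
ft_force: [-0.7, 0.9, -0.1]
finger_gap: 0.998
finger_force: 0.0
t 10.8 pos [ 0.5579 -0.1488  0.1787] gap 0.998 ff 0.0 F [-0.7  0.9 -0.1]
shift [ 0.007 -0.002  0.364] turn [ 0.     -0.      0.0001] q [-0.39  0.48 -0.21  0.88 -0.   -0.33]
plate side +x med -2.45 sd 0.64 n 29 slope -0.0064
plate side -x med 1.24 sd 0.43 n 31 slope -0.0070
plate side +y med 1.92 sd 0.54 n 3 slope 0.0178
plate side -y med 0.16 sd 0.60 n 22 slope -0.0007
cover side +x med -4.33 sd 0.75 n 31 slope 0.0119
cover side -x med 5.09 sd 0.44 n 22 slope -0.0026
cover side +y med -2.59 sd 0.77 n 22 slope 0.0108
cover side -y med 0.60 sd 0.77 n 33 slope -0.0083
```

View pics/c4.png

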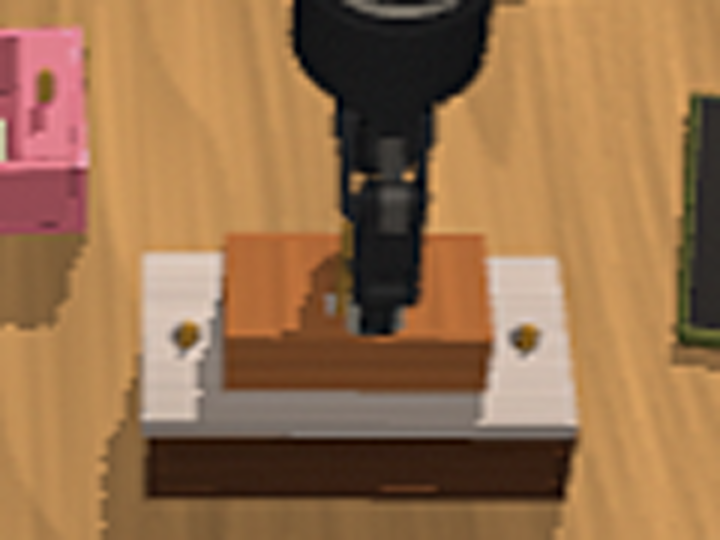

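The lid is seated: both pins show through the holes at crop (187,335) and (526,338). The cover is still nested, about 3 mm towards -x within its slot play. Now I'll go down and grip the cover.

```bash
python3 -m pendant '0 0 0.1 0 0 0 -1;0 0 0.2 0 0 0 -1;0 0 0.3 0 0 0 -1;0 0 0.36 0 0 0 -1;0 0 0.395 0 0 0 -1;0 0 0.395 0 0 0 -1';python3 go.py 0.557 -0.149 0.131 86.7; python3 -m pendant '0 0 0 0 0 0 -0.6;0 0 0 0 0 0 -0.3;0 0 0 0 0 0 0;0 0 0 0 0 0 1;0 0 0 0 0 0 1;0 0 0 0 0 0 1;0 0 0 0 0 0 1';python3 go.py 0.557 -0.149 0.131 86.7
```

```text
time_s: 11.65
position: [0.5579, -0.1488, 0.1313]
tcp_rot: [-0.089, -3.14, -0.0]
ft_force: [-0.2, 0.1, 0.6]
finger_gap: 1.003
finger_force: 0.0
t 11.65 pos [ 0.5579 -0.1488  0.1313] gap 1.003 ff 0.0 F [-0.2  0.1  0.6]
shift [ 0.007 -0.002  0.002] turn [ 0.     -0.      0.0001] q [-0.39  0.54 -0.26  0.77 -0.   -0.33]
time_s: 12.52
position: [0.5583, -0.149, 0.1322]
tcp_rot: [0.089, 3.139, -0.001]
ft_force: [-1.2, -0.2, 6.0]
finger_gap: 0.642
finger_force: 63.9
t 12.53 pos [ 0.5583 -0.149   0.1322] gap 0.642 ff 63.9 F [-1.2 -0.2  6. ]
shift [ 0.01  -0.001  0.01 ] turn [-0.0001  0.0002  0.0001] q [-0.39  0.54 -0.26  0.77 -0.   -0.33]
```

```bash
python3 -m pendant '0 0 -0.015 0 0 0 1;0 0 -0.03 0 0 0 1;-0.01 0 -0.045 0 0 0 1;-0.018 0 -0.06 0 0 0 1;-0.018 0 -0.08 0 0 0 1;-0.018 0 -0.08 0 0 0 1';python3 go.py 0.557 -0.149 0.23 86.7
python3 - <<'E'
from bench import *
from h import *
d=snapshot("side");
c=d["pixels"][190:280,295:415]; cv2.imwrite("pics/c5.png",cv2.resize(c,(720,540),interpolation=cv2.INTER_CUBIC)[:,:,::-1])
c=(.557,-.149);y=np.radians(-3.2)
rect(d,c,y,.09,.045,{"+x":.055,"-x":.055,"+y":None,"-y":0},"plate side ")
E
```

```text
time_s: 13.28
position: [0.5602, -0.149, 0.1413]
tcp_rot: [0.089, 3.14, -0.0]
ft_force: [0.4, -0.2, -0.8]
finger_gap: 0.648
finger_force: 63.4
t 13.28 pos [ 0.5602 -0.149   0.1413] gap 0.648 ff 63.4 F [ 0.4 -0.2 -0.8]
shift [ 0.027 -0.002 -0.739] turn [-0.      0.0001  0.0001] q [-0.39  0.53 -0.24  0.8  -0.   -0.33]
plate side +x med -2.45 sd 0.64 n 29 slope -0.0064
plate side -x med 1.25 sd 0.39 n 30 slope -0.0091
plate side -y med 0.16 sd 0.58 n 22 slope -0.0043
```

View pics/c5.png

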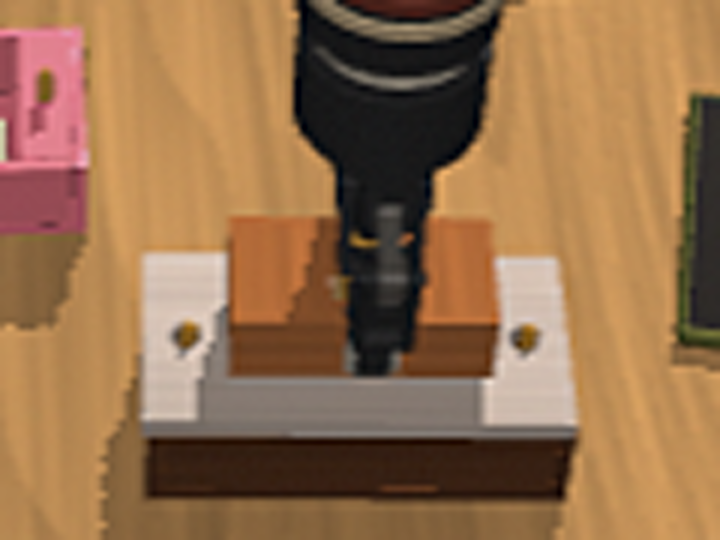

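The cover is rising alone. The plate hasn't moved: its edge offsets are identical and the pins are still at (187,335) and (526,338). The force reading is about the cover's weight, so I'll keep lifting.

```bash
python3 -m pendant '0 0 -0.06 0 0 0 1;0 0 -0.15 0 0 0 1;0 0 -0.25 0 0 0 1;0 0 -0.35 0 0 0 1;0 0 -0.45 0 0 0 1;0 0 -0.55 0 0 0 1;0 0 -0.65 0 0 0 1;0 0 -0.73 0 0 0 1;0 0 -0.76 0 0 0 1;0 0 -0.76 0 0 0 1;0 0 -0.76 0 0 0 1';python3 go.py 0.557 -0.149 0.23 86.7
python3 - <<'E'
from bench import *
from h import *
d=snapshot("side");
c=d["pixels"][160:280,275:435]; cv2.imwrite("pics/c6.png",cv2.resize(c,(800,600),interpolation=cv2.INTER_CUBIC)[:,:,::-1])
c=(.557,-.149);y=np.radians(-3.2)
rect(d,c,y,.09,.045,{"+x":.055,"-x":.055,"+y":None,"-y":0},"plate side ")
E
```

```text
time_s: 14.7
position: [0.5599, -0.1488, 0.2318]
tcp_rot: [-0.089, -3.14, -0.0]
ft_force: [0.1, -0.5, -1.6]
finger_gap: 0.646
finger_force: 63.5
t 14.7 pos [ 0.5599 -0.1488  0.2318] gap 0.646 ff 63.5 F [ 0.1 -0.5 -1.6]
shift [ 0.024 -0.003  0.015] turn [ 0.     -0.0001  0.0001] q [-0.39  0.44 -0.13  1.01 -0.   -0.33]
plate side +x med -2.36 sd 0.72 n 29 slope -0.0102
plate side -x med 1.25 sd 0.43 n 31 slope -0.0072
plate side -y med 0.14 sd 0.62 n 24 slope -0.0012
```

View pics/c6.png

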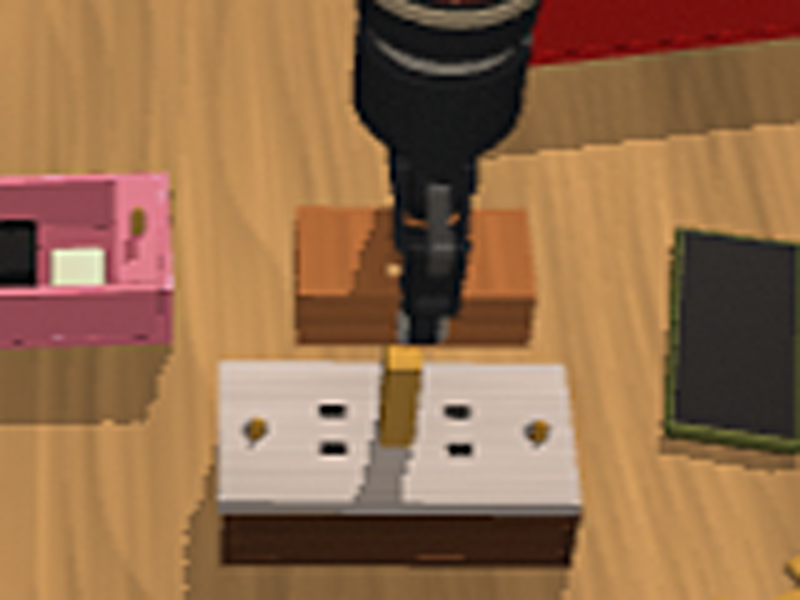

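The cover is held level about 35 mm above the knob top at (405,355), and the inner lid is seated and unmoved. I'll hand it in.

```bash
python3 -m pendant '0 0 0 0 0 0 1;0 0 0 0 0 0 1;0 0 0 0 0 0 1;0 0 0 0 0 0 1'; python3 -c "
from bench import *
print(sign_off())"
```

```text
time_s: 15.25
position: [0.5601, -0.1489, 0.2322]
tcp_rot: [0.089, 3.14, -0.0]
ft_force: [0.0, 0.0, -1.2]
finger_gap: 0.649
finger_force: 63.5
the job is handed in; nothing more can be done
None
```

I handed the job in at about 15 s. In the last pictures the inner lid is flush over both pins and the cover is held level about 35 mm above the knob, but `sign_off()` gave no verdict, so I can't confirm the result.

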